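# Snug up the printer's paper-width guide

### The arm

A 6-joint arm with a two-finger parallel gripper is mounted at the origin on the work surface. World frame = base frame: x ahead of the robot, y to its left, z up, the work surface at z = 0. Lengths are in mm, angles in rad, forces in N, time in s.
With the tool pointing down it reaches from about 350 to 975 mm from the base axis. Payload 7.1 kg.
Tool frame: the origin (TCP) lies on the front face of the gripper's body, between the roots of the fingers; the fingertips stand 80 mm ahead of it and the grasp point (between the pads) lies 61 mm ahead of it (env.tips_ahead is the distance from the TCP to the fingertips, in mm); z points along the fingers, y is the line along which they close (so a half turn about z gives the same grasp; the last joint's range is limited). The gripper opens to 88 mm and grips with 3 to 60 N. Pads are 20 mm wide; open, the fingers measure 115 mm over their backs; the gripper's body (75 mm by 178 mm) begins 61 mm behind the grasp point.
Start: joints at [-1.326, 0.423, 1.63, -0, 1.089, -0.019], TCP at [162.988, -603.358, 302.675] pointing down, gripper open.
Joint ranges: [-3, 3], [-0.9, 2.11], [0.09, 2.58], [-1.31, 4.45], [0.11, 2.69], [-2.54, 2.54]. Speed limits (rad/s): [2.39, 2.39, 3.01, 3.14, 3.14, 3.14].

### API

Orientations are given as a unit quaternion [x, y, z, w].
In Python, from station import env, set_gripper, viewer, workorder gives the robot as it stands. Calls block until the motion is done:
- env.reach(position, orientation): joint-space move of the TCP to a pose.
- env.move_l(position, rot=None, rate=150, f_stop=None): straight line of the TCP; rot=None keeps the orientation; rate is the mean speed in mm/s. With f_stop (N) it stops when the force on the tool has changed by that much, and returns True; else False.
- env.move_joints(angles): joint-space move.
- set_gripper(opening): finger opening in mm; the grip force is fixed at half the most; returns when the fingers have stopped.
- env.hold(seconds).
- env.ik(position, orientation): joint angles nearest the present ones, or None.
- env.read_state(): the state.
- viewer.camera(name): name is "scene" or "top" or "wrist"; returns the picture (480x640x3 uint8, blue, green, red); there is no depth.
- viewer.camera_params(name): a dict with "fx", "fy", "cx", "cy" (pixels), "dist" ([k1, k2, p1, p2, k3] as OpenCV has them; the pictures are not rectified), "pose" (4x4, takes a point from camera to world coordinates); the wrist camera has in their place "tool_from_camera" (4x4, takes a point from camera to tool coordinates, whose origin is the TCP and whose axes are the flange's). Camera axes: x right, y up, looking along -z (the intrinsics and any distortion apply to the point x, -y, -z); pixel columns grow to the right and rows downward; lengths in mm; the calibration is good to about 2 mm. A picture is of the moment at which its call begins: read the wrist's pose just before it. camera_params takes no time and is no camera call.
A pose or a line that the arm cannot do raises env.IKError and nothing moves.
- workorder.sign_off(): hands the job in; it is judged then, once.
The state is a dict: "time_s": time; "qpos": joint angles; "dq": joint speeds; "tau": joint torques, N m; "tool_pos": TCP position; "orientation": TCP orientation; "force": force on the tool from outside, world axes, zero at the start; "wrist_torque": the same for the moment, N m; "width": finger opening in mm; "grip_force": force on a finger pad.
Only numpy, scipy, OpenCV 4.12 (cv2) and the standard library are available. Lean on these libraries where they do the work, as an engineer would, in place of code of your own. Each camera call takes 0.05 s, during which the arm holds its last target. There are 200 camera calls.

### The job

The card stack in the printer is loose and feeds askew: draw the paper tray out to its stop, slide the blue width guide across until it holds the stack square against the tray's fixed side with no play, without cramming it (the cards must not bow), then push the tray fully home. Do not slam the tray at either end, and leave everything else on the desk where it is.

Things in the scene. Friction and masses are not known exactly. Their poses are not given: they have to be found in the camera images.
- printer: white desktop printer, fixed, 340 mm deep (x 0 to 0.340), 420 mm wide (y), 155 mm high; origin in the middle of its front face, at desk level; it looks along its own -x. A grey open-topped paper tray sits in a slot at desk level, 88 mm high, in the front; with the tray home its front end stands 85 mm out. A yellow pad of notes lies on the lid
- tray (a joint): the paper tray's slide, m: 0 = fully home in the printer, grows as it comes out along the printer's -x, 0.150 = at its stop. Slides with about 3 N of friction. Starts between 0 and 0.01
- tray_lip (a point): middle of the top edge of the tray's white front lip, an upright wall across the tray's full 245 mm, 10 mm thick (x), its top 60 mm above the desk and 40 mm above the tray floor; the tray is empty for 70 mm behind it, so a finger can be hooked there. Moves with the tray, axes parallel to the printer's; with the tray home it lies at x -0.080, y 0.0075 from the printer's origin
- tray_floor (a point): mid-width of the tray floor (20 mm above the desk), moving with the tray, axes parallel to the printer's; at printer x 0.080, y 0.0075 with the tray home. The inside face of the -y side wall, 117.5 mm from it, is the fixed side (fence); the +y wall's is 117.5 mm the other way; these walls are 5 mm thick, tops 52 mm above the desk
- guide_face (a point): middle of the foot of the blue width guide's inner face, on the tray floor; the guide is an upright plate, 70 mm long (x), 6 mm thick (to +y), 35 mm high; this face looks along -y at the stack. Carried by the tray, axes parallel to the printer's, 0.160 m behind the lip's middle (+x). Between it and the fixed side lies the stack: card, loose, a little askew, 130 mm long (x), 22 mm high
- guide (a joint): the blue paper-width guide's slide across the tray, m: grows as it moves along the printer's -y towards the tray's fixed side, range 0 to 0.125, starts between 0 and 0.03; at value q its inner face is 0.190 - q from it. 1.5 N of friction; stays where left. The stack is hand-trimmed, 85 to 107 mm wide, unknown; pushing it adds 1 to 4 N; once it meets the fixed side all stops dead
- guide_tab (a point): top edge, mid-thickness, of the blue guide's finger tab: 34 mm wide (x), 12 mm thick (y 0.002 to 0.014 from guide_face), top 60 mm above the tray floor and 80 mm above the desk. It stands 70 mm in front of the printer's front when the tray is at its stop, and is inside the printer while the tray is home
- stapler: black stapler, 140 x 36 x 50 mm, loose, on the desk near the tray's +y side; origin under its centre; a bystander
- tape_dispenser: orange tape dispenser with a blue roll, 140 x 60 x 84 mm, loose, on the desk near the tray's -y side; origin under its centre; a bystander
- tape_roll: blue roll of tape lying flat, 100 mm across, 25 mm high; origin under its centre; a bystander. A mug, a pen cup and a letter tray with two spare stacks of card stand farther out

How it is judged (in metres and radians):
On the way, in this order (a step that is already met when the one before it is completed fails the run):
1. the paper tray is drawn out to its stop (value of joint tray above 0.146 m), for 0.2 s.
2. with the tray still out, the stack lies flat between the fixed side and the guide, each within 1.5 mm of its edge at mid-length (value of joint tray above 0.135 m and ((y of stack_a_c1 in the frame of guide_face between -0.0035 and 0 m and y of stack_a_c2 in the frame of tray_floor between -0.1175 and -0.114 m and x of stack_a_c0 in the frame of tray_floor between -0.045 and 0.045 m and z of stack_a_c0 in the frame of tray_floor between 0.008 and 0.014 m and angle between stack_a_c0's own z axis and vertical below 0.05 rad) or (y of stack_b_c1 in the frame of guide_face between -0.0035 and 0 m and y of stack_b_c2 in the frame of tray_floor between -0.1175 and -0.114 m and x of stack_b_c0 in the frame of tray_floor between -0.045 and 0.045 m and z of stack_b_c0 in the frame of tray_floor between 0.008 and 0.014 m and angle between stack_b_c0's own z axis and vertical below 0.05 rad) or (y of stack_c_c1 in the frame of guide_face between -0.0035 and 0 m and y of stack_c_c2 in the frame of tray_floor between -0.1175 and -0.114 m and x of stack_c_c0 in the frame of tray_floor between -0.045 and 0.045 m and z of stack_c_c0 in the frame of tray_floor between 0.008 and 0.014 m and angle between stack_c_c0's own z axis and vertical below 0.05 rad))), for 0.2 s.
At the end, for the whole second after the job is handed in: The tray is home (within 4 mm) and at rest; the stack lies flat in it between the fixed side and the guide, each within 1.5 mm of its edge at mid-length (so square, and with hardly any play) (value of joint tray below 0.004 m and ((y of stack_a_c1 in the frame of guide_face between -0.0035 and 0 m and y of stack_a_c2 in the frame of tray_floor between -0.1175 and -0.114 m and x of stack_a_c0 in the frame of tray_floor between -0.045 and 0.045 m and z of stack_a_c0 in the frame of tray_floor between 0.008 and 0.014 m and angle between stack_a_c0's own z axis and vertical below 0.05 rad) or (y of stack_b_c1 in the frame of guide_face between -0.0035 and 0 m and y of stack_b_c2 in the frame of tray_floor between -0.1175 and -0.114 m and x of stack_b_c0 in the frame of tray_floor between -0.045 and 0.045 m and z of stack_b_c0 in the frame of tray_floor between 0.008 and 0.014 m and angle between stack_b_c0's own z axis and vertical below 0.05 rad) or (y of stack_c_c1 in the frame of guide_face between -0.0035 and 0 m and y of stack_c_c2 in the frame of tray_floor between -0.1175 and -0.114 m and x of stack_c_c0 in the frame of tray_floor between -0.045 and 0.045 m and z of stack_c_c0 in the frame of tray_floor between 0.008 and 0.014 m and angle between stack_c_c0's own z axis and vertical below 0.05 rad)) and velocity of joint tray between -0.01 and 0.01 m/s); the robot touches nothing.
It fails at once if the guide is crammed against a stack with more than 35 N (contact force between guide_c0 and stack_a_c1 above 35 N or contact force between guide_c0 and stack_b_c1 above 35 N or contact force between guide_c0 and stack_c_c1 above 35 N).
It fails at once if the tray is slammed (faster than 0.4 m/s) (velocity of joint tray above 0.4 m/s or velocity of joint tray below -0.4 m/s).
It fails at once if a bystander is shifted by more than 20 mm (distance of any of stapler, tape_dispenser, tape_roll, note_pad_c0, mug_c0, pen_cup_c0 from where it was at the start of the episode above 0.02 m).
It fails at once if a spare stack in the letter tray is shifted by more than 20 mm ((distance of stack_a_c0 from where it was at the start of the episode above 0.02 m and y of stack_a_c0 in the frame of printer below -0.2 m) or (distance of stack_b_c0 from where it was at the start of the episode above 0.02 m and y of stack_b_c0 in the frame of printer below -0.2 m) or (distance of stack_c_c0 from where it was at the start of the episode above 0.02 m and y of stack_c_c0 in the frame of printer below -0.2 m)).
It also fails if it takes over 64 s, if anything falls off the work surface, if the arm or the gripper's body presses on something with over 40 N, if the wrist force passes 120 N, or if a joint passes its speed limit or range.

## Working session

There is one attempt and no reset: what is moved stays moved. The work goes in short steps, each a Python script; the robot and the scene stay as the last script left them, time stands still between calls to the robot, and variables do not carry over. Pictures are saved under pics/ and viewed, at most 10 in all, crops included, and the job is handed in when it is done.

```bash
ls; mkdir -p pics
python3 - <<'E'
from station import env, viewer
import cv2
s=env.read_state();print(s['time_s'],s['tool_pos'],s['orientation'],s['width'],s['force'])
for n in('top','scene'):
    cv2.imwrite(f'pics/{n}0.png',viewer.camera(n));print(n,viewer.camera_params(n))
print(viewer.camera_params('wrist'))
E
```

```text
pics
0.0 [ 162.86735574 -602.96401691  301.88807859] [ 9.91317194e-01  1.31490052e-01 -8.21962549e-05 -7.61846919e-04] 88.08546064033938 [-0.12908637 -0.3004655  -0.541807  ]
top {'fx': 575.7217654886703, 'fy': 575.7217654886703, 'cx': 317.56483383065984, 'cy': 246.82379431342528, 'dist': array([-0.18869173,  0.        ,  0.        ,  0.        ,  0.        ]), 'pose': array([[ 1.27922534e-02,  9.81995077e-01, -1.88472879e-01,
         3.41278565e+02],
       [-9.99915709e-01,  1.29815821e-02, -2.29875931e-04,
        -3.60780877e+01],
       [ 2.22093912e-03,  1.88459933e-01,  9.82078368e-01,
         1.15443064e+03],
       [ 0.00000000e+00,  0.00000000e+00,  0.00000000e+00,
         1.00000000e+00]])}
scene {'fx': 578.3764676640778, 'fy': 578.3764676640778, 'cx': 313.5086412172314, 'cy': 236.8227937181545, 'dist': array([-0.04895274,  0.        ,  0.        ,  0.        ,  0.        ]), 'pose': array([[ 6.68924792e-01, -7.00816900e-01,  2.47780742e-01,
         8.05891950e+02],
       [ 7.43329742e-01,  6.30989545e-01, -2.22065505e-01,
        -2.63160367e+02],
       [-7.19798823e-04,  3.32727917e-01,  9.43022595e-01,
         1.14496013e+03],
       [ 0.00000000e+00,  0.00000000e+00,  0.00000000e+00,
         1.00000000e+00]])}
{'fx': 334.4226047182183, 'fy': 334.4226047182183, 'cx': 317.16266219289014, 'cy': 235.45099326680543, 'dist': array([-0.04136705,  0.        ,  0.        ,  0.        ,  0.        ]), 'tool_from_camera': array([[ 3.53585907e-04,  9.58415773e-01,  2.85375332e-01,
         7.78935070e+01],
       [ 9.99999929e-01, -3.02099613e-04, -2.24437228e-04,
         5.34072123e-01],
       [-1.28892402e-04,  2.85375392e-01, -9.58415812e-01,
        -8.27415498e+01],
       [ 0.00000000e+00,  0.00000000e+00,  0.00000000e+00,
         1.00000000e+00]])}
```

View pics/top0.png

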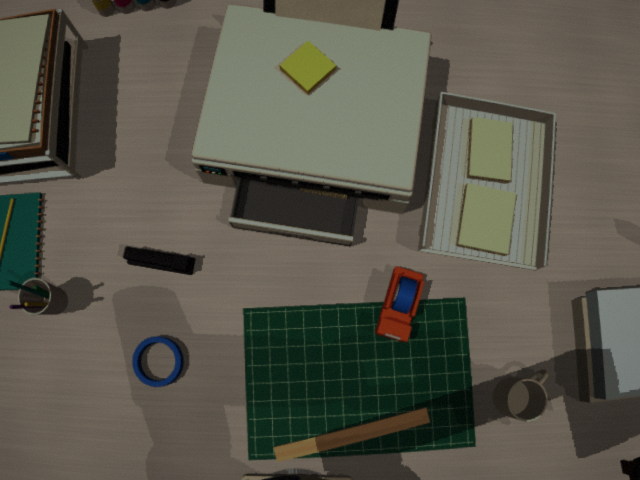

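View pics/scene0.png

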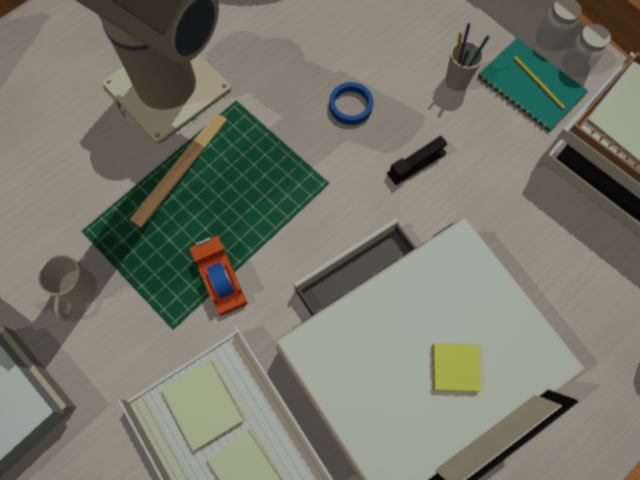

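Top view: printer lid front corners at about (195,158) and (413,192), and the tray lip's top edge runs about (231,222)–(355,240). The dispenser is at (402,303) and the stapler at (160,260). In the scene view the lip runs (297,289)–(397,224). Next I'll mask the lip and cast rays.

```bash
cat > h.py <<'E'
import numpy as np, cv2
from scipy.spatial.transform import Rotation as R
from station import env, viewer, set_gripper, workorder
def ray(p,uv,T):
    K=np.array([[p['fx'],0,p['cx']],[0,p['fy'],p['cy']],[0,0,1]])
    n=cv2.undistortPoints(np.array(uv,float).reshape(-1,1,2),K,p['dist']).reshape(-1,2)
    d=np.c_[n[:,0],-n[:,1],-np.ones(len(n))]@T[:3,:3].T
    return T[:3,3],d
def onplane(p,uv,T,z):
    o,d=ray(p,uv,T); return o+d*((z-o[2])/d[:,2])[:,None]
def wristT(s,p):
    T=np.eye(4);T[:3,:3]=R.from_quat(s['orientation']).as_matrix();T[:3,3]=s['tool_pos'];return T@p['tool_from_camera']
E
python3 - <<'E'
from h import *
p=viewer.camera_params('top')
f=lambda uv,z:onplane(p,uv,p['pose'],z).round(1)
print('lid',f([(195,158),(413,192),(431,33),(230,6)],155))
im=cv2.imread('pics/top0.png')
# lip: per column, bright run below dark tray floor
g=im.max(2).astype(int)
for c in range(226,364,8): print(c,g[212:248,c])
ps=viewer.camera_params('scene')
print('scene lip',onplane(ps,[(297,289),(397,224)],ps['pose'],60).round(1))
print('disp',f([(402,303)],40),'stap',f([(160,260)],25))
E
```

```text
lid [[ 697.1  192.5  155. ]
 [ 636.6 -207.7  155. ]
 [ 967.3 -255.   155. ]
 [1023.6  146.4  155. ]]
226 [ 97  98  97 101  97  99  98  96  95  98  97 101 106 115 116 117 116 115
 116 114 115 115 115 115 113 113 114 112 113 113 112 111 116 116 115 114]
234 [ 18  16  15  14  25  70 114 133 135 125  92  62  59  60  47  48  90 112
 115 114 114 116 116 117 114 113 115 112 116 111 111 112 114 115 115 114]
242 [ 24  23  21  23  23  27  57 106 133 133 130 100  71  60  61  53  44  66
 100 113 115 116 116 117 116 114 115 113 112 114 112 111 115 115 115 114]
250 [ 41  43  42  43  43  44  43  51  99 127 136 134 108  77  64  60  55  48
  72 106 115 118 116 117 115 117 118 113 114 114 115 114 117 117 114 114]
258 [ 42  42  41  42  39  40  46  40  45  92 127 137 135 121  86  62  62  58
  45  39  89 115 117 117 114 116 116 114 114 115 117 114 113 116 115 117]
266 [ 40  41  40  41  42  42  41  41  40  45  72 117 135 136 127  93  68  62
  58  50  56  93 112 116 116 115 117 116 114 115 118 114 116 116 118 117]
274 [ 42  42  41  41  42  43  40  43  44  42  41  53 104 131 137 132 102  75
  72  56  41  42
[... 1134 characters left out ...]
1  42  39  42  39  40  41  40  43  39  39  42  41  40  38
  42  40  42  45 103 130 135 134 111  81  62  61  59  38  56 100 117 116]
346 [ 36  37  33  35  34  34  31  32  35  32  37  33  35  36  35  35  35  39
  35  33  33  35  43  98 126 138 135 122  86  62  62  58  38  36  93 116]
354 [ 37  37  38  41  40  43  43  38  43  43  44  41  45  48  52  57  55  60
  63  61  60  58  59  63  63  60  65  64  63  64  61  59  65  93 113 117]
362 [ 61  61  62  64  63  63  60  62  63  63  60  61  63  66  64  62  64  63
  63  62  60  60  62  68  68  62  61  63  63  61  70 101 111 113 112 117]
scene lip [[ 578.8 -102.7   60. ]
 [ 612.6  135.1   60. ]]
disp [[ 446.  -201.6   40. ]] stap [[526.8 281.6  25. ]]
```

Run:
```python
from h import *
p=viewer.camera_params('top'); im=cv2.imread('pics/top0.png').max(2).astype(float)
pts=[]
for c in range(238,350):
    b=221+(c-242)*16.2/104; r=np.arange(int(b-3),int(b+5)); w=np.clip(im[r,c]-80,0,None)
    # stop at face below
    pts.append((c,(w*r).sum()/w.sum()))
P=onplane(p,pts,p['pose'],60); k=np.polyfit(P[:,1],P[:,0],1); print('dx/dy',k,'yaw',np.arctan(-k[0]))
m=((im>100)).astype(int)
for c in list(range(227,236))+list(range(347,358)):
    b=221+(c-242)*16.2/104; r=int(round(b)); print(c,r,im[r-2:r+3,c].max(),end='; ')
e=onplane(p,[(231,219.3),(354,238.3)],p['pose'],60); print(e, np.linalg.norm(e[0]-e[1]))
lid=onplane(p,[(195,158),(413,192),(431,33),(230,6)],p['pose'],155)[:,:2]
for a,b in((0,1),(1,2),(2,3),(3,0)):
    d=lid[b]-lid[a];print(np.linalg.norm(d),np.degrees(np.arctan2(*d[::-1])))
```

```text
dx/dy [1.48992895e-01 5.84208961e+02] yaw -0.1479048587644759
227 219 100.0; 228 219 110.0; 229 219 131.0; 230 219 137.0; 231 219 137.0; 232 219 138.0; 233 220 136.0; 234 220 135.0; 235 220 134.0; 347 237 137.0; 348 238 138.0; 349 238 138.0; 350 238 137.0; 351 238 138.0; 352 238 129.0; 353 238 76.0; 354 238 65.0; 355 239 63.0; 356 239 64.0; 357 239 63.0; [[ 604.05882666  134.73356923   60.        ]
 [ 569.11164908 -106.39412179   60.        ]] 243.6470163960889
404.74835097815964 -98.58438914007012
334.01425417439737 -8.146018684231528
405.3698557092315 82.01631178810719
329.7696638476758 171.96374022072686
```

```bash
cat >> h.py <<'E'
th=-0.1479
ex=np.array([np.cos(th),np.sin(th),0]); ey=np.array([-np.sin(th),np.cos(th),0]); ez=np.array([0,0,1.])
Q=R.from_matrix(np.c_[-ex,ey,-ez]).as_quat()
def wshot(name):
    s=env.read_state(); im=viewer.camera('wrist'); cv2.imwrite(f'pics/{name}.png',im); p=viewer.camera_params('wrist'); return im,p,wristT(s,p)
E
python3 - <<'E'
from h import *
lip=np.array([587,14.2,60])
env.reach(lip+22*ex+[0,0,200],Q)
im,p,T=wshot('w1'); np.save('T1.npy',T)
set_gripper(0)
s=env.read_state();print(s['time_s'],s['tool_pos'],s['qpos'],s['width'])
# predicted pixels of lip ends
for e in(-122.5,0,122.5):
    c=np.linalg.inv(T)@np.r_[lip+e*ey,1]; print(p['cx']+p['fx']*c[0]/-c[2],p['cy']-p['fy']*c[1]/-c[2])
E
```

```text
4.175 [608.75304764  10.95793839 260.00009064] [-1.54616900e-03  4.49980786e-01  1.69872383e+00 -4.36693318e-06
  9.92903297e-01 -1.42445197e+00] 0.6734898113594058
176.26710943654717 204.63054011676135
318.8963199812567 204.48740053064927
461.5720539547162 204.34421425463174
```

View pics/w1.png

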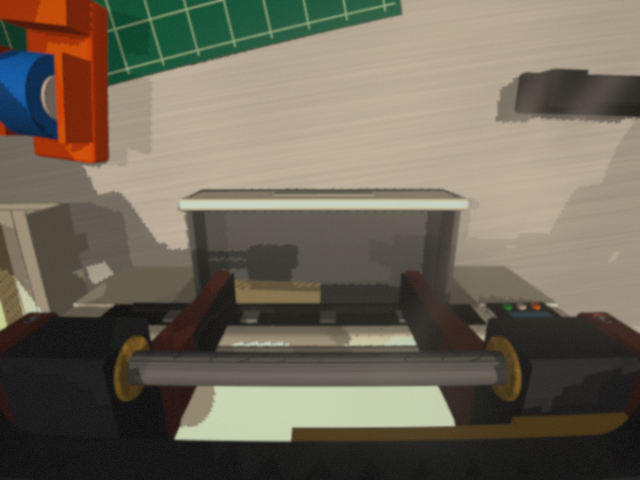

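Lip top strip is at rows 199–210, cols 180–467, so its row matches the prediction and it sits about 4 mm to +y, which is harmless. The tray space under the fingers is clear, so I'll hook and pull.

Run:
```python
from h import *
lip=np.array([587,14.2,60])+4*ey
h=lip+22*ex
def st(t):
    s=env.read_state();d=s['tool_pos']-lip;print(t,round(s['time_s'],2),'along',round(d@ex,1),round(d@ey,1),'z',round(s['tool_pos'][2],1),'F',np.round([s['force']@ex,s['force']@ey,s['force'][2]],1))
print(env.move_l([h[0],h[1],150],rate=120)); st('mid')
b=env.move_l([h[0],h[1],112],rate=60,f_stop=8); st(f'down {b}')
if not b:
    q=h-125*ex; b=env.move_l([q[0],q[1],112],rate=60,f_stop=20); st(f'pull {b}')
    q=h-175*ex; b=env.move_l([q[0],q[1],112],rate=20,f_stop=12); st(f'stop {b}')
    env.hold(0.4); st('hold')
```

```text
False
mid 5.24 along 22.5 0.0 z 150.7 F [-0.4  0.8  0.9]
down False 6.03 along 22.1 0.0 z 111.9 F [ 1.1 -0.1 -0.8]
pull False 8.26 along -103.1 -0.0 z 111.8 F [2.2 2.1 1.5]
stop True 9.77 along -133.2 0.1 z 112.1 F [1.  0.3 1.3]
hold 10.17 along -132.4 0.1 z 111.9 F [ 0.5 -0.5 -0.1]
```

Run:
```python
from h import *
lip=np.array([587,14.2,60])+4*ey
def st(t):
    s=env.read_state();d=s['tool_pos']-lip;print(t,round(s['time_s'],2),'along',round(d@ex,1),'F',np.round([s['force']@ex,s['force']@ey,s['force'][2]],1))
s=env.read_state(); c=np.array(s['tool_pos'])
b=env.move_l(c-10*ex,rate=10,f_stop=20); st(f'again {b}'); env.hold(0.3); st('h')
s=env.read_state(); c=np.array(s['tool_pos'])
env.move_l(c+10*ex,rate=60)
env.move_l(c+10*ex+[0,0,170],rate=200)
# view over the tray: put camera ahead
t=lip+40*ex; env.move_l([t[0],t[1],330],rate=200)
im,p,T=wshot('w2'); np.save('T2.npy',T)
cv2.imwrite('pics/top2.png',viewer.camera('top'))
print(env.read_state()['time_s'])
```

```text
again True 10.84 along -133.8 F [ 1.2 -0.4  1. ]
h 11.14 along -133.8 F [ 1.  -0.   1.4]
13.5583
```

View pics/w2.png

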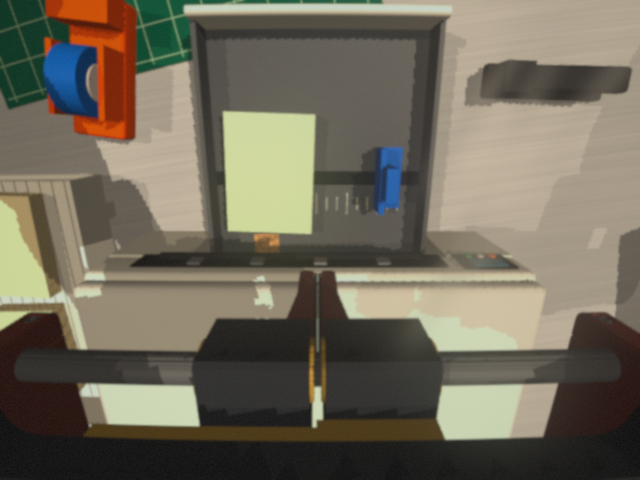

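Run:
```python
from h import *
im=cv2.imread('pics/w2.png');T=np.load('T2.npy');p=viewer.camera_params('wrist')
L0=np.array([587,14.2,60])
f=lambda uv,z:[(round((q-L0)@ex,1),round((q-L0)@ey,1)) for q in onplane(p,uv,T,z)]
print('lip ends',f([(186,11),(450,12)],60))
print('stack corners',f([(224,112),(315,115),(310,234),(227,231)],42))
hsv=cv2.cvtColor(im,cv2.COLOR_BGR2HSV)
m=cv2.inRange(hsv,(100,100,40),(130,255,255)); m[:, :300]=0
ys,xs=np.nonzero(m); print(xs.min(),xs.max(),ys.min(),ys.max())
for z in(20,55,80): print(z,f([(xs.min(),180),(xs.max(),180),(390,ys.min()),(390,ys.max())],z))
cv2.imwrite('pics/w2c.png',cv2.resize(im[130:260,200:450],None,fx=3,fy=3,interpolation=cv2.INTER_CUBIC))
```

```text
lip ends [(np.float64(-149.7), np.float64(-118.4)), (np.float64(-149.3), np.float64(126.9))]
stack corners [(np.float64(-60.8), np.float64(-93.7)), (np.float64(-57.6), np.float64(1.3)), (np.float64(72.3), np.float64(-4.6)), (np.float64(68.8), np.float64(-100.3))]
374 402 147 214
20 [(np.float64(13.1), np.float64(70.0)), (np.float64(13.0), np.float64(102.8)), (np.float64(-24.4), np.float64(86.3)), (np.float64(53.8), np.float64(91.3))]
55 [(np.float64(8.3), np.float64(64.0)), (np.float64(8.1), np.float64(93.8)), (np.float64(-25.9), np.float64(78.9)), (np.float64(45.3), np.float64(83.4))]
80 [(np.float64(4.8), np.float64(59.7)), (np.float64(4.7), np.float64(87.4)), (np.float64(-26.9), np.float64(73.5)), (np.float64(39.3), np.float64(77.7))]
```

View pics/w2c.png

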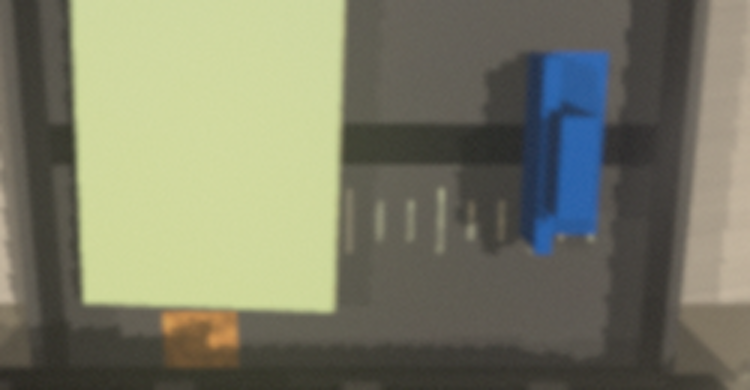

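Tray is at its stop (lip at −149.5). The stack (crop cols 75–345) is about 95 mm wide and askew. The guide (cols 374–402) has its face at y≈71 and its tab at y≈73–86. I'll push the tab from +y with the closed fingers.

Run:
```python
from h import *
L0=np.array([587,14.2,0])
P=lambda x,y,z:L0+x*ex+y*ey+[0,0,z]
def st(t):
    s=env.read_state();d=s['tool_pos']-L0;print(t,round(s['time_s'],2),'x,y,z',np.round([d@ex,d@ey,d[2]],1),'F',np.round([s['force']@ex,s['force']@ey,s['force'][2]],1))
env.move_l(P(10.5,110,220),rate=150); 
b=env.move_l(P(10.5,110,140),rate=80,f_stop=8); st(f'down {b}')
if not b:
    b=env.move_l(P(10.5,30,140),rate=35,f_stop=12); st(f'coarse {b}')
    b=env.move_l(P(10.5,-10,140),rate=9,f_stop=9); st(f'fine {b}')
    env.hold(0.3); st('h')
    cv2.imwrite('pics/top3.png',viewer.camera('top'))
```

```text
down False 15.89 x,y,z [ 10.9 110.1 140.5] F [-0.  -0.  -0.3]
coarse False 18.32 x,y,z [ 10.5  30.1 140. ] F [-0.2  0.4 -0.8]
fine True 20.91 x,y,z [ 10.4   6.1 139.9] F [-0.2  3.1  2.3]
h 21.21 x,y,z [ 10.    6.2 139.4] F [0.4 0.3 0.6]
```

Run:
```python
from h import *
L0=np.array([587,14.2,0])
P=lambda x,y,z:L0+x*ex+y*ey+[0,0,z]
def st(t):
    s=env.read_state();d=s['tool_pos']-L0;print(t,round(s['time_s'],2),'x,y,z',np.round([d@ex,d@ey,d[2]],1),'F',np.round([s['force']@ex,s['force']@ey,s['force'][2]],1))
b=env.move_l(P(10.5,-5,140),rate=7,f_stop=14); st(f'again {b}')
env.hold(0.2); st('h')
env.move_l(P(10.5,20,140),rate=40)
env.move_l(P(10.5,20,280),rate=200)
env.move_l(P(45,-30,300),rate=150)
im,p,T=wshot('w4'); np.save('T4.npy',T); print(env.read_state()['time_s'])
cv2.imwrite('pics/w4c.png',cv2.resize(im[0:300,170:470],None,fx=2,fy=2,interpolation=cv2.INTER_CUBIC))
```

```text
again True 21.91 x,y,z [  9.8   5.9 139.2] F [0.4 3.  2.5]
h 22.11 x,y,z [  9.7   5.9 139.1] F [0.9 3.6 2.4]
24.0917
```

View pics/w4c.png

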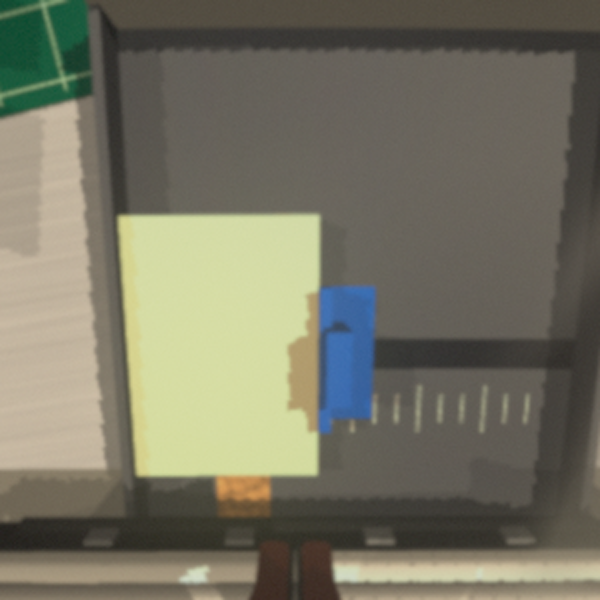

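Run:
```python
from h import *
T=np.load('T4.npy');p=viewer.camera_params('wrist');L0=np.array([587,14.2,60])
f=lambda uv,z:[tuple(np.round([(q-L0)@ex,(q-L0)@ey],1).tolist()) for q in onplane(p,[(170+u/2,v/2) for u,v in uv],T,z)]
print('stack',f([(118,213),(319,213),(318,475),(136,475)],42))
print('guide top',f([(320,288),(376,288),(332,430)],55),'tab',f([(326,400),(371,418)],80))
print('fence wall top inner',f([(108,150),(125,400)],52),f([(102,100),(113,300),(132,470)],52))
```

```text
stack [(-59.2, -113.3), (-58.8, -17.4), (72.2, -16.8), (71.9, -113.6)]
guide top [(-24.5, -17.2), (-24.5, 9.3), (44.5, -10.5)] tab [(24.3, -15.1), (32.7, 5.8)]
fence wall top inner [(-85.6, -113.6), (29.5, -113.9)] [(-106.3, -114.8), (-19.2, -116.2), (66.0, -113.1)]
```

Stack spans y −113.4 (the fence) to −17.1 with the guide face at −17.2, so it is square with no play. Next I'll push the tray home.

Run:
```python
from h import *
L0=np.array([587,14.2,0])
P=lambda x,y,z:L0+x*ex+y*ey+[0,0,z]
def st(t):
    s=env.read_state();d=s['tool_pos']-L0;print(t,round(s['time_s'],2),'x,y,z',np.round([d@ex,d@ey,d[2]],1),'F',np.round([s['force']@ex,s['force']@ey,s['force'][2]],1))
env.move_l(P(-182,4,260),rate=150)
b=env.move_l(P(-182,4,124),rate=120,f_stop=10); st(f'down {b}')
if not b:
    b=env.move_l(P(-24,4,124),rate=60,f_stop=20); st(f'push {b}')
    b=env.move_l(P(10,4,124),rate=12,f_stop=14); st(f'home {b}')
    env.hold(0.3)
    b=env.move_l(P(10,4,124),rate=8,f_stop=18); st(f'again {b}')
    env.hold(0.2)
    env.move_l(P(-45,4,124),rate=60); env.move_l(P(-60,4,300),rate=200); st('up')
    im,p,T=wshot('w5'); np.save('T5.npy',T)
    cv2.imwrite('pics/top5.png',viewer.camera('top'))
```

```text
down False 27.07 x,y,z [-181.7    4.1  124.4] F [ 0.1 -0.2 -0.5]
push False 29.86 x,y,z [-23.9   4.1 124.1] F [-1.8 -0.8 -2.3]
home True 31.01 x,y,z [-16.6   4.  123.6] F [ 0.1 -0.7  0.3]
again True 32.62 x,y,z [-15.6   3.8 122.3] F [0.1 0.9 0. ]
up 34.48 x,y,z [-60.5   3.9 299.1] F [-0.4 -0.4  0.1]
```

View pics/w5.png

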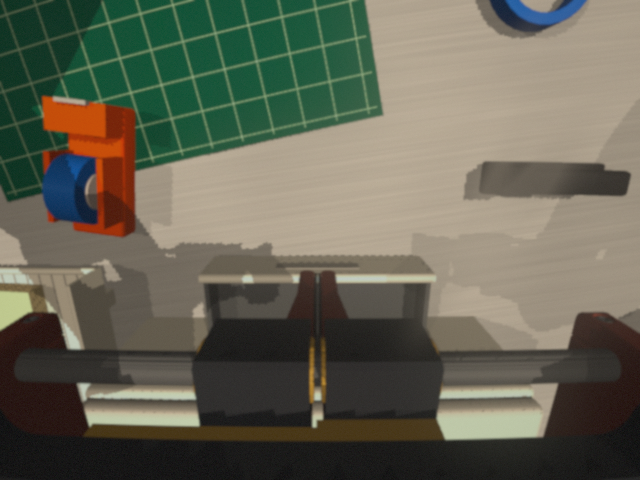

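Run:
```python
from h import *
T=np.load('T5.npy');p=viewer.camera_params('wrist');L0=np.array([587,14.2,60])
im=cv2.imread('pics/w5.png').max(2).astype(int); print(im[248:292,230],im[248:292,400])
for r in(268,275,281): print(r,[(q-L0)@ex for q in onplane(p,[(230,r),(400,r)],T,60)])
p=viewer.camera_params('top')
for n in('top0','top5'):
    g=cv2.imread(f'pics/{n}.png').max(2).astype(float); pts=[]
    for c in range(238,350):
        b=221+(c-242)*16.2/104; r=np.arange(int(b-8),int(b+6)); w=np.where(g[r,c]>105,g[r,c]-80,0)
        if w.sum()>0: pts.append((c,(w*r).sum()/w.sum()))
    print(n,len(pts),np.median([(q-L0)@ex for q in onplane(p,pts,p['pose'],60)]))
```

```text
[118 121 122 120 118 117 112 106 104 102 103 103 104 103 103 102 102 104
 103 103 102 102 100 101 102 105 117 131 144 153 158 158 152 140 125  95
  73  63  58  54  56  55  56  52] [182 180 179 180 179 178 168 147 130 124 122 119 122 124 125 124 121 121
 119 119 119 119 118 118 118 133 160 181 191 195 201 197 192 183 155 116
  97  93  93  92  91  92  92  92]
268 [np.float64(-10.362237379067041), np.float64(-9.952580274472703)]
275 [np.float64(-2.542009234031404), np.float64(-2.1151047382969947)]
281 [np.float64(4.243744196216379), np.float64(4.6857758550257085)]
top0 112 -0.645738426441732
top5 25 4.371833727607835
```

Lip centre is at +1.3, which is 150.8 mm of travel from the stop position, so the tray is home. The bystanders (dispenser, stapler, roll) look undisturbed.

```bash
python3 -c "
from h import *
print(workorder.sign_off())"
```

```text
the job is handed in; nothing more can be done
None
```

I drew the tray out to its stop, slid the guide until the stack sat square against the fixed side with no play, pushed the tray home and handed the job in; the sign-off returned no verdict.

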